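# Put the sauce jug on hold: key in the jug warmer and set its heat

## Robot

A 7-joint arm with a two-finger parallel gripper is mounted at the origin on a cart in front of the work surface, level with it; the furniture and walls round the work are solid. World frame = base frame: x ahead of the robot, y to its left, z up, the work surface at z = 0. Lengths are in m, angles in degrees, forces in N, time in s.
With the tool pointing down it reaches from about 0.4 to 0.875 m from the base axis. Payload 19.3 kg.
Tool frame: the origin (TCP) lies at the very end of the fingers, on their centre line; the grasp point (between the pads) lies 19 mm behind it; z points along the fingers, y is the line along which they close (so a half turn about z gives the same grasp; the last joint's range is limited). The gripper opens to 85 mm and grips with 20 to 120 N. Pads are 22 mm wide; open, the fingers measure 114 mm over their backs; the gripper's body (76 mm by 85 mm) begins 54 mm behind the grasp point. The pads swing forward as they close: fully open they stand 13 mm farther back than shut.
Start: joints at [-77.705, 29.874, -2.08, 91.645, 1.215, 58.505, -6.463], TCP at [0.176, 0.6, 0.231] pointing down, gripper open.
Joint ranges: [-166.77, 166.77], [-17.47, 122.26], [-85.68, 81.53], [9.62, 139.38], [-72.42, 252.41], [9.2, 110.78], [-144.41, 144.41]. Speed limits (degrees/s): [108.29, 108.29, 136.94, 136.94, 172.46, 172.46, 172.46].

## Interface

Orientations are given as [roll, pitch, yaw] about the fixed x, y, z axes, in that order (R = Rz(yaw) Ry(pitch) Rx(roll)).
In Python, from plant import bot gives the robot as it stands.
- The arm moves only by the tool jog_arm, called after "Emit:" as name([rows], argument=value, ...), one row to a line, values as JSON. Schema: {"type":"object","properties":{"motion":{"type":"array","items":{"type":"object","properties":{"xyz":{"type":"array","items":{"type":"number"},"minItems":3,"maxItems":3},"rotvec":{"type":"array","items":{"type":"number"},"minItems":3,"maxItems":3}},"additionalProperties":false},"minItems":1,"maxItems":12},"jaw":{"type":"number"},"clamp_n":{"type":"number"},"only":{"type":"string"},"quiet":{"type":"boolean"},"lines":{"type":"string"}},"required":["motion"],"additionalProperties":false}. motion is a list of rows, 1 to 12 of them, each an object with the fields xyz (a list: dx, dy, dz in mm), rotvec (a list: a rotation vector rx, ry, rz in units of 5 degrees); a field left out counts as zero; each row shifts and turns the commanded pose from where the row before left it, along the tool's axes as they then stand; what a row does not reach is not made up. A row lasts 1/12 s, in which the tool goes at most 0.0417 m and 7.16 degrees, less where a joint would pass 70% of its speed; a pose out of reach is approached as far as the arm can. jaw is the finger opening in m, set as the call begins (left out keeps the last). The fingers move at their own pace and stop on an object; clamp_n is the grip in N (left out, the last holds). Time passes only in rows, so rows that do not move let the fingers close. The tool returns the time, the measured TCP pose, the force, the opening and the grip force at its end. only (a regular expression) keeps the lines of the reply that match it, lines (a string "A,B") keeps lines A to B, and quiet returns only ok. Input that does not fit is refused with a message, and nothing moves.
- bot.observe(): the state, without advancing time (a new reading comes with each control period).
- bot.snapshot(name): name is "scene" or "top" or "wrist"; returns the picture (384x512x3 uint8, red, green, blue); there is no depth.
- bot.camera_info(name): a dict with "fx", "fy", "cx", "cy" (pixels), "extrinsics" (4x4, takes a point from camera to world coordinates). Camera axes: x right, y down, z forward; pixel columns grow to the right and rows downward; lengths in m; the calibration is good to about 2 mm. The wrist camera is an equidistant fisheye: a pixel r from the principal point sees the ray r / f radians off the axis. A picture is of the moment at which its call begins: read the wrist's pose just before it. camera_info takes no time and is no camera call; for the wrist camera it gives the pose at the moment of the call.
- bot.close_job(): hands the job in; it is judged then, once.
The state is a dict: "t": time; "q": joint angles; "joint_velocities": joint speeds; "effort": joint torques, N m; "tool_pos": TCP position; "orientation": TCP orientation; "contact_force": force on the tool from outside, world axes, zero at the start; "moment": the same for the moment, N m; "width": finger opening in m; "grip_force": force on a finger pad.
Only numpy, scipy, OpenCV 4.12 (cv2) and the standard library are available. Lean on these libraries where they do the work, as an engineer would, in place of code of your own. Each camera call takes 0.05 s, during which the arm holds its last target. There are 200 camera calls.

## Task

The covered sauce jug already stands on the jug warmer; start it on hold. Press the red power key to wake it, then the blue clock key for the standard holding time, then slide the heat fader until the line on its cap stands at the red mark, and finish with the white padlock key so that nobody alters the setting. Press one key at a time, each fully down for a moment, leave the orange flame (boost) key alone and do not shift the jug.

Things in the scene. Friction and masses are not known exactly. Their poses are not given: they have to be found in the camera images.
- warmer: Jug warmer, a fixed low metal box 340 x 150 mm on short feet. Origin: centre of its underside. x runs from the dark control panel (front, x -165 to -5 mm, surface 118 mm above the table) to the black glass hot plate (x +5 to +163 mm, surface at 122 mm); y to the left, z up. Panel: four square keys in one column along x on the left, the heat fader in a slot along x at y = -20 mm.
- key_power (a joint): Travel of the red power key, m: 0 up, 0.005 fully down. It springs back by itself; it starts to move at 1.5 N and is fully down at 5 N. It counts as pressed when held beyond 0.0035 for 0.2 s.
- power_top (a point): Centre of the top face of the red power key (white ring-and-bar symbol), the first from the front, at x = -146, y = +38 mm on the warmer. All four keys have caps 26 x 26 mm, standing 8.5 mm above the panel when up; neighbours are 40 mm apart between centres.
- key_clock (a joint): Travel of the blue clock key, same values and spring as the power key.
- clock_top (a point): Centre of the top face of the blue clock key (white clock symbol), the second, at x = -106, y = +38 mm on the warmer.
- key_flame (a joint): Travel of the orange flame key (boost), same values and spring. Leave alone.
- flame_top (a point): Centre of the top face of the orange flame key, the last, next to the hot plate, at x = -26, y = +38 mm on the warmer.
- key_lock (a joint): Travel of the white padlock key, same values and spring.
- lock_top (a point): Centre of the top face of the white padlock key (dark padlock symbol), the third, at x = -66, y = +38 mm on the warmer.
- heat_slide (a joint): Position of the heat fader along its slot, m: 0 at the front end (coolest), grows along the warmer's +x towards the hot plate, 0.080 at the far end (hottest). The red mark is at 0.055. It stays where it is left; about 1.5 N moves it.
- heat_top (a point): Centre of the top face of the fader's black cap, which carries a white cross line. The cap is 18 mm along the slot (x of the warmer), 26 mm across, and its top stands 27 mm above the panel; its upper 20 mm is the full-size grip. The room wall stands about 0.12 m to the right of the slot; an open tub, its rim 138 mm high, about 45 mm left of the keys.
- red_mark (a point): Point on the panel's surface, in the slot, at the red mark (two red dashes, one each side of the slot): the fader is set when its cap stands over this point.
- jug: Dented aluminium jug under cling film, black handle, 0.4 kg, loose on the hot plate. Body about 134 mm across, 149 mm high (top 271 mm above the table), beginning about 80 mm behind the padlock key; the handle points to the warmer's rear right. Origin: on the underside, 23 mm from the middle of the round body towards the handle.

How it is judged (in metres and radians):
On the way, in this order (a step that is already met when the one before it is completed fails the run):
1. the red power key is pressed down (value of joint key_power above 0.0035 m), for 0.2 s.
2. then the blue clock key is pressed down (value of joint key_clock above 0.0035 m), for 0.2 s.
3. then the heat fader stands at the red mark, within 5 mm (value of joint heat_slide between 0.05 and 0.06 m and velocity of joint heat_slide between -0.01 and 0.01 m/s), for 0.3 s.
4. then the white padlock key is pressed down, the fader still at the mark (value of joint key_lock above 0.0035 m and value of joint heat_slide between 0.05 and 0.06 m), for 0.2 s.
At the end, for the whole second after the job is handed in: The heat fader stands within 5 mm of the red mark, all four keys are up again, and the jug stands upright and at rest on the hot plate within 15 mm of where it was (value of joint heat_slide between 0.05 and 0.06 m and value of joint each of key_power, key_clock, key_flame, key_lock below 0.001 m and distance of jug from where it was at the start of the episode below 0.015 m and angle between jug's own z axis and vertical below 0.1 rad and linear speed of jug below 0.02 m/s); the robot touches nothing.
It fails at once if the orange flame key is pressed (value of joint key_flame above 0.002 m).
It fails at once if two keys are down at once (value of joint each of key_power, key_clock above 0.002 m or value of joint each of key_power, key_flame above 0.002 m or value of joint each of key_power, key_lock above 0.002 m or value of joint each of key_clock, key_flame above 0.002 m or value of joint each of key_clock, key_lock above 0.002 m or value of joint each of key_flame, key_lock above 0.002 m).
It fails at once if the padlock key is pressed while the fader is not at the red mark (value of joint key_lock above 0.002 m and (value of joint heat_slide below 0.049 m or value of joint heat_slide above 0.061 m)).
It fails at once if the power or clock key is pressed once the fader stands at the red mark (value of joint heat_slide between 0.05 and 0.06 m and value of joint any of key_power, key_clock above 0.0035 m).
It fails at once if the jug is shifted by 15 mm or tipped (distance of jug from where it was at the start of the episode above 0.015 m or angle between jug's own z axis and vertical above 0.1 rad).
It also fails if it takes over 45 s, if anything falls off the work surface, if the arm or the gripper's body presses on something with over 40 N, if the wrist force passes 120 N, or if a joint passes its speed limit or range.

## Working session

There is one attempt and no reset: what is moved stays moved. The work goes in short steps, Python scripts to look and compute and a tool call to move; the robot and the scene stay as the last step left them, time stands still between calls to the robot, and variables do not carry over. Pictures are saved under pics/ and viewed, at most 10 in all, crops included, and the job is handed in when it is done.

```bash
ls; mkdir -p pics; python3 - <<'E'
from plant import bot
import cv2,numpy as np
for n in("scene","top"):
    cv2.imwrite(f"pics/{n}0.png",bot.snapshot(n)[:,:,::-1])
    c=bot.camera_info(n);print(n,c["fx"],c["fy"],c["cx"],c["cy"],np.round(c["extrinsics"],3).tolist())
s=bot.observe();print(s["t"],s["tool_pos"],s["orientation"],s["contact_force"],s["width"])
E
```

```text
pics
plant.py
scene 375.2320194950975 375.2320194950975 251.7050851632679 187.8615291844717 [[0.539, -0.407, 0.737, -0.004], [-0.842, -0.247, 0.48, -0.565], [-0.013, -0.879, -0.476, 0.527], [0.0, 0.0, 0.0, 1.0]]
top 444.54681165413064 444.54681165413064 255.43089771805114 199.80227217536637 [[-0.03, -0.975, 0.22, 0.422], [-1.0, 0.028, -0.009, -0.143], [0.002, -0.22, -0.975, 0.969], [0.0, 0.0, 0.0, 1.0]]
0.1 [0.17553145 0.59957064 0.23080445] [-1.79946939e+02  1.47316775e-03  1.63682974e+02] [0.47942064 0.9555618  0.18529834] 0.08500908389282802
```

View pics/top0.png

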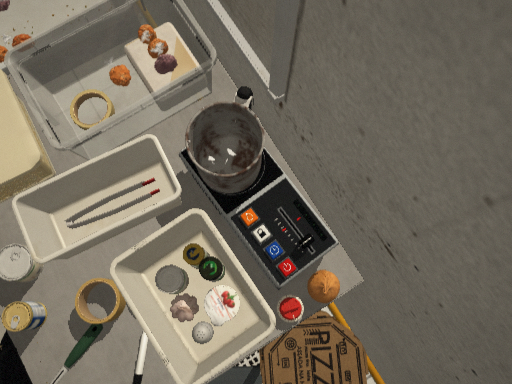

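View pics/scene0.png

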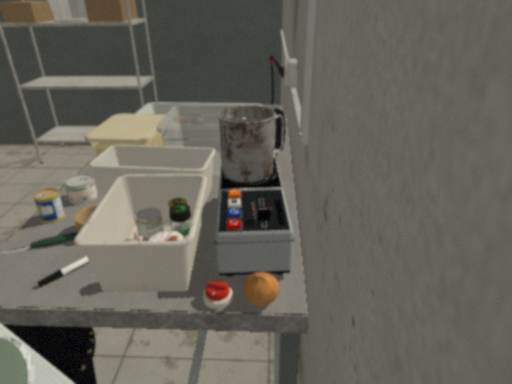

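Top view: power key at about (287,267), clock (274,250), lock (262,233), flame (250,216), fader cap about (307,242). Scene view: keys at about (234,195–225), fader about (265,212). Next I'll find the centroids and enlarge both crops.

```bash
cat > h.py <<'E'
import cv2,numpy as np
from plant import bot
def ray(c,p):
    E=np.array(c["extrinsics"]);d=E[:3,:3]@np.array([(p[0]-c["cx"])/c["fx"],(p[1]-c["cy"])/c["fy"],1]);return E[:3,3],d
def atz(c,p,z):
    o,d=ray(c,p);return o+d*(z-o[2])/d[2]
def tri(c1,p1,c2,p2):
    A=[];b=[]
    for c,p in((c1,p1),(c2,p2)):
        o,d=ray(c,p);d=d/np.linalg.norm(d);P=np.eye(3)-np.outer(d,d);A.append(P);b.append(P@o)
    x,_,_,_=np.linalg.lstsq(np.vstack(A),np.hstack(b),rcond=None);return x
def proj(c,X):
    E=np.array(c["extrinsics"]);v=E[:3,:3].T@(np.array(X)-E[:3,3]);return c["cx"]+c["fx"]*v[0]/v[2],c["cy"]+c["fy"]*v[1]/v[2]
E
python3 - <<'E'
from h import *
t=cv2.imread("pics/top0.png");s=cv2.imread("pics/scene0.png")
ct,cs=bot.camera_info("top"),bot.camera_info("scene")
box={"top":(t,225,195,315,285),"scene":(s,215,180,295,240)}
hs={"red":[(0,6),(172,180)],"orange":[(7,20)],"blue":[(100,125)]}
cen={}
for n,(im,x0,y0,x1,y1) in box.items():
    h=cv2.cvtColor(im,cv2.COLOR_BGR2HSV)
    for k,rs in hs.items():
        m=np.zeros(h.shape[:2],np.uint8)
        for a,b in rs: m|=cv2.inRange(h,(a,130,90),(b,255,255))
        mm=np.zeros_like(m);mm[y0:y1,x0:x1]=m[y0:y1,x0:x1]
        N,l,st,ce=cv2.connectedComponentsWithStats(mm)
        i=1+np.argmax(st[1:,4]);x,y,w,hh,a=st[i];cen[n,k]=(x+w/2-.5,y+hh/2-.5);print(n,k,a,cen[n,k],(x,y,w,hh))
for k in hs: print(k,np.round(tri(ct,cen["top",k],cs,cen["scene",k]),4),np.round(atz(ct,cen["top",k],.1265),4))
a=cv2.resize(t[195:285,225:345],None,fx=5,fy=5,interpolation=3)
b=cv2.resize(s[175:240,210:300],None,fx=600/90,fy=600/90,interpolation=3)
cv2.imwrite("pics/c1.png",a);cv2.imwrite("pics/c2.png",b)
E
```

```text
top red 176 (np.float64(286.5), np.float64(267.0)) (np.int32(278), np.int32(258), np.int32(18), np.int32(19))
top orange 185 (np.float64(249.0), np.float64(216.5)) (np.int32(241), np.int32(208), np.int32(17), np.int32(18))
top blue 129 (np.float64(274.0), np.float64(249.5)) (np.int32(266), np.int32(241), np.int32(17), np.int32(18))
scene red 142 (np.float64(234.0), np.float64(223.0)) (np.int32(227), np.int32(218), np.int32(15), np.int32(11))
scene orange 106 (np.float64(234.0), np.float64(192.5)) (np.int32(228), np.int32(188), np.int32(13), np.int32(10))
scene blue 47 (np.float64(234.0), np.float64(212.0)) (np.int32(228), np.int32(209), np.int32(13), np.int32(7))
red [ 0.4814 -0.206   0.124 ] [ 0.4806 -0.2051  0.1265]
orange [ 0.5798 -0.1376  0.1246] [ 0.579  -0.1372  0.1265]
blue [ 0.5147 -0.1833  0.1238] [ 0.5141 -0.1829  0.1265]
```

View pics/c1.png

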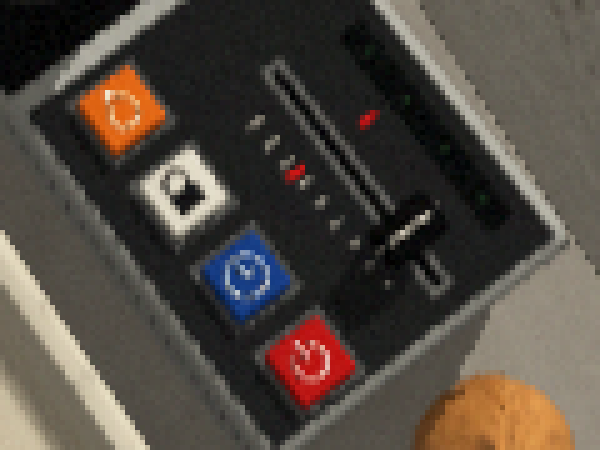

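View pics/c2.png

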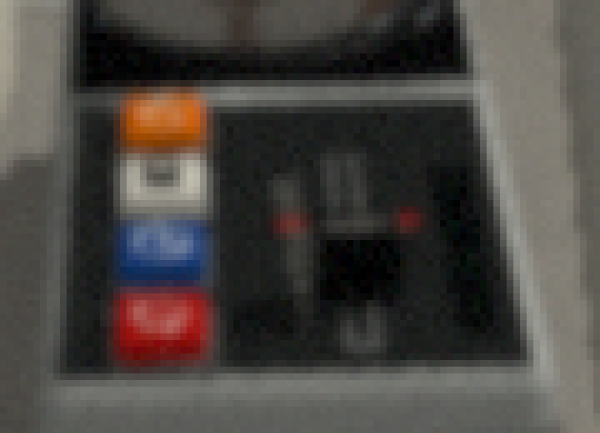

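Crops: in the top crop, the cap line is at (408,230), so full-image (306.6,241); the red dashes are at (284,229.8) and (298.8,219). In the scene crop, the padlock is at (163,175), the cap's top face near (360,240), and the dashes at (291,222) and (408,219). Next: the warmer pose, and lift and swing towards it.

Units first: shifts go in mm and turns go in units of 5 degrees. So -0.038 m is -38, -0.03 m is -30, 3.6 degrees is 0.72.

```bash
cat >> h.py <<'E'
R_=np.array([.4806,-.2051]);O_=np.array([.579,-.1372])
u=(O_-R_)/np.linalg.norm(O_-R_);v=np.array([-u[1],u[0]])
org=(R_+O_)/2+86*.001*u-.038*v
def W(x,y,z): return np.array([*(org+x*u+y*v),z])
def L(P): d=np.array(P)[:2]-org;return np.round([d@u,d@v],4)
def go(x,y,z):
    "tool-axis shift from now to warmer point, and yaw error"
    from scipy.spatial.transform import Rotation as Ro
    s=bot.observe();R=Ro.from_euler("xyz",s["orientation"],degrees=True)
    t=R.inv().apply(W(x,y,z)-s["tool_pos"])
    yaw=np.degrees(np.arctan2(u[1],u[0]))
    T=Ro.from_euler("xyz",[180,0,yaw],degrees=True)
    print("t",round(s["t"],2),"tool",np.round(s["tool_pos"],4),"loc",L(s["tool_pos"]),"shift",np.round(t,4),"rotvec",np.round((R.inv()*T).as_rotvec(degrees=True),2),"q",np.round(s["q"],1),"F",np.round(s["contact_force"],1),"w",round(s["width"],4))
E
```

Emit:
jog_arm([
  {"xyz": [0,0,-30]},
  {"xyz": [0,0,-30]},
  {"xyz": [0,0,-30]},
  {"xyz": [-38,0,0],"rotvec": [0,0,0.72]},
  {"xyz": [-38,0,0],"rotvec": [0,0,0.72]},
  {"xyz": [-38,0,0],"rotvec": [0,0,0.72]},
  {"xyz": [-38,0,0],"rotvec": [0,0,0.72]},
  {"xyz": [-38,0,0],"rotvec": [0,0,0.72]},
  {"xyz": [-38,0,0],"rotvec": [0,0,0.72]},
  {"xyz": [-38,0,0],"rotvec": [0,0,0.72]},
  {"xyz": [-38,0,0],"rotvec": [0,0,0.72]},
  {"xyz": [-38,0,0],"rotvec": [0,0,0.72]},
], jaw=0, clamp_n=20)

```text
t: 1.1
tool_pos: [0.467, 0.4261, 0.3209]
orientation: [-180.0, 0.0, 131.1]
contact_force: [0.6, 0.7, 0.0]
width: 0.0001
grip_force: 0.0
```

```bash
python3 - <<'E'
from h import *
ct,cs=bot.camera_info("top"),bot.camera_info("scene")
print("yaw",np.degrees(np.arctan2(u[1],u[0])))
print("cap",L(atz(ct,(306.6,241),.145)),"tri",tri(ct,(306.6,241),cs,(210+360/6.667,175+240/6.667)))
f=lambda a,b:(210+a/6.667,175+b/6.667)
for p,q in(((284,229.8),f(291,222)),((298.8,219),f(408,219))): print("mark",L(atz(ct,p,.118)),tri(ct,p,cs,q))
P=tri(ct,(261.4,233.4),cs,f(163,177));print("lock",P,L(P))
go(-.146,.038,.2)
E
```

```text
yaw 34.607253393567355
cap [-0.13   -0.0192] tri [ 0.52771448 -0.24506067  0.1391146 ]
mark [-0.086 -0.002] [ 0.55315174 -0.20496102  0.11915609]
mark [-0.0861 -0.038 ] [ 0.57360277 -0.23482579  0.11901235]
lock [ 0.54664875 -0.16108716  0.12519468] [-0.0664  0.0367]
t 1.1 tool [0.467  0.4261 0.3209] loc [0.2015 0.5652] shift [-0.4844 -0.4049  0.1212] rotvec [-2.00e-02  3.00e-02  9.65e+01] q [-54.3  26.6   9.9  84.4  -4.7  69.4  -2.6] F [0.6 0.7 0. ] w 0.0001
```

The model agrees: cap at x −0.130 and mark at −0.086 on the warmer, with key tops at about 0.125. I'll keep swinging.

Emit:
jog_arm([
  {"xyz": [-38,-4,0],"rotvec": [0,0,0.72]},
  {"xyz": [-38,-4,0],"rotvec": [0,0,0.72]},
  {"xyz": [-38,-4,0],"rotvec": [0,0,0.72]},
  {"xyz": [-38,-4,0],"rotvec": [0,0,0.72]},
  {"xyz": [-38,-4,0],"rotvec": [0,0,0.72]},
  {"xyz": [-38,-4,0],"rotvec": [0,0,0.72]},
  {"xyz": [-38,-4,0],"rotvec": [0,0,0.72]},
  {"xyz": [-38,-4,0],"rotvec": [0,0,0.72]},
  {"xyz": [-38,-4,0],"rotvec": [0,0,0.72]},
  {"xyz": [-38,-4,0],"rotvec": [0,0,0.72]},
  {"xyz": [-38,-4,0],"rotvec": [0,0,0.72]},
  {"xyz": [-38,-4,0],"rotvec": [0,0,0.72]},
])

```text
t: 2.1
tool_pos: [0.585, -0.006, 0.321]
orientation: [-180.0, 0.0, 87.9]
contact_force: [1.1, -0.1, 0.3]
width: -0.0
grip_force: 0.0
```

```bash
python3 -c "
from h import *
go(-.146,.038,.2)"
```

```text
t 2.1 tool [ 0.585 -0.006  0.321] loc [0.0532 0.1425] shift [-0.2029 -0.0972  0.1211] rotvec [-1.00e-02  2.00e-02  5.33e+01] q [-23.4  23.2  25.7  92.3 -10.7  67.    2.6] F [ 1.1 -0.1  0.3] w -0.0
```

To row units: 6.66 degrees is 1.332.

Emit:
jog_arm([
  {"rotvec": [0,0,1.332]},
  {"rotvec": [0,0,1.332]},
  {"rotvec": [0,0,1.332]},
  {"rotvec": [0,0,1.332]},
  {"rotvec": [0,0,1.332]},
  {"rotvec": [0,0,1.332]},
  {"rotvec": [0,0,1.332]},
  {"rotvec": [0,0,1.332]},
  {},
])

```text
t: 2.85
tool_pos: [0.5851, -0.004, 0.3209]
orientation: [-180.0, 0.0, 34.5]
contact_force: [0.9, 0.6, 0.9]
width: -0.0004
grip_force: 0.0
```

```bash
python3 -c "
from h import *
go(-.146,.038,.2)"
```

```text
t 2.85 tool [ 0.5851 -0.004   0.3209] loc [0.0544 0.1442] shift [-0.2001  0.1067  0.1211] rotvec [-0.01  0.04 -0.14] q [-31.8  25.5  38.4  92.7 -16.7  67.7 -45.3] F [0.9 0.6 0.9] w -0.0004
```

Emit:
jog_arm([
  {"xyz": [-33,17.8,0]},
  {"xyz": [-33,17.8,0]},
  {"xyz": [-33,17.8,0]},
  {"xyz": [-33,17.8,0]},
  {"xyz": [-34,17.8,30]},
  {"xyz": [-34,17.8,30]},
  {"xyz": [0,0,30]},
  {"xyz": [0,0,30]},
  {},
])

```text
t: 3.6
tool_pos: [0.4848, -0.1955, 0.2059]
orientation: [-179.7, 0.2, 35.0]
contact_force: [-0.7, -0.3, -0.2]
width: 0.0001
grip_force: 0.0
```

```bash
python3 - <<'E'
from h import *
go(-.146,.038,.1225)
cv2.imwrite("pics/w1.png",bot.snapshot("wrist")[:,:,::-1])
E
```

```text
t 3.6 tool [ 0.4848 -0.1955  0.2059] loc [-0.1369  0.0435] shift [-0.0088  0.0058  0.0834] rotvec [-0.27  0.25  0.38] q [-11.7  26.9  37.2 109.6 -20.7  50.6 -19.1] F [-0.7 -0.3 -0.2] w 0.0001
```

View pics/w1.png

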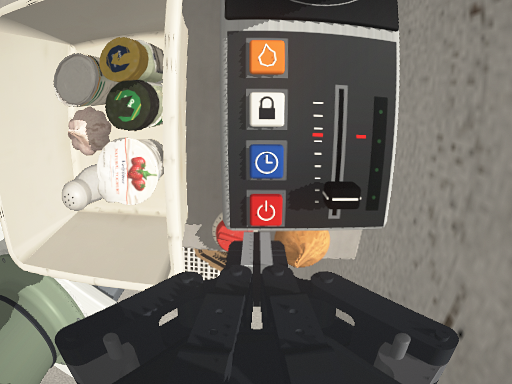

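The wrist view, aligned with the panel, shows power (266,211), clock (266,160), lock (266,109), cap line (343,198) and dashes (318,135)/(361,137). I'll check these against the model.

```bash
cat >> h.py <<'E'
def watz(c,p,z):
    E=np.array(c["extrinsics"]);d=np.array([p[0]-c["cx"],p[1]-c["cy"]]);r=np.hypot(*d);th=r/c["fx"]
    w=E[:3,:3]@np.array([*(d/r*np.sin(th)),np.cos(th)]);return E[:3,3]+w*(z-E[2,3])/w[2]
E
python3 - <<'E'
from h import *
c=bot.camera_info("wrist")
for n,p,z in(("power",(266,211),.1265),("clock",(266,160),.1265),("lock",(266,109),.1265),("flame",(267,57),.1265),("cap",(343,198),.145),("m1",(318,135),.118),("m2",(361,137),.118)):print(n,L(watz(c,p,z)))
go(-.146,.038,.135)
E
```

```text
power [-0.1472  0.0359]
clock [-0.1054  0.0365]
lock [-0.0662  0.0369]
flame [-0.0265  0.0364]
cap [-0.1298 -0.0214]
m1 [-0.086 -0.005]
m2 [-0.0862 -0.0415]
t 3.65 tool [ 0.4859 -0.1959  0.2085] loc [-0.1362  0.0425] shift [-0.0096  0.0047  0.0735] rotvec [-0.17  0.17  0.35] q [-11.8  26.8  37.3 109.4 -20.5  50.8 -19.2] F [ 0.3 -0.5  0.6] w 0.0002
```

To row units: 0.02 m is 20, -0.005 m is -5.

Emit:
jog_arm([
  {"xyz": [-5,3,20]},
  {"xyz": [-5,3,20]},
  {"xyz": [0,0,20]},
  {"xyz": [0,0,5]},
  {},
  {},
])

```text
t: 4.15
tool_pos: [0.4832, -0.2068, 0.1465]
orientation: [179.9, -0.1, 34.9]
contact_force: [0.4, 0.2, -0.4]
width: -0.0001
grip_force: 0.0
```

```bash
python3 -c "
from h import *
go(-.146,.037,.1265)"
```

```text
t 4.15 tool [ 0.4832 -0.2068  0.1465] loc [-0.1447  0.0351] shift [-0.0013 -0.0019  0.02  ] rotvec [ 0.05 -0.05  0.27] q [ -7.4  31.7  33.4 112.5 -25.1  43.  -14.3] F [ 0.4  0.2 -0.4] w -0.0001
```

To row units: 0.01 m is 10, 0.008 m is 8.

Emit:
jog_arm([
  {"xyz": [-1,-1,10]},
  {"xyz": [0,0,8]},
  {"xyz": [0,0,4]},
  {"xyz": [0,0,3]},
  {},
  {},
])

```text
t: 4.65
tool_pos: [0.4813, -0.2064, 0.1211]
orientation: [-180.0, -0.1, 34.8]
contact_force: [-6.1, 6.7, 31.5]
width: 0.0003
grip_force: 15.5
```

To row units: 0.02 m is 20, -0.015 m is -15.

Emit:
jog_arm([
  {"xyz": [0,0,-1]},
  {},
  {},
  {"xyz": [0,0,-10]},
  {"xyz": [0,0,-15]},
  {},
  {"xyz": [20,0,0]},
  {"xyz": [20,0,0]},
  {},
  {},
])

```text
t: 5.48
tool_pos: [0.5141, -0.1831, 0.1458]
orientation: [-180.0, 0.0, 34.9]
contact_force: [-0.2, -0.8, -0.1]
width: 0.0001
grip_force: 0.0
```

```bash
python3 -c "
from h import *
go(-.106,.037,.1265)"
```

```text
t 5.48 tool [ 0.5141 -0.1831  0.1458] loc [-0.1057  0.037 ] shift [-0.0003  0.      0.0193] rotvec [-0.01  0.02  0.29] q [-10.1  33.5  33.3 109.5 -25.6  44.6 -17.7] F [-0.2 -0.8 -0.1] w 0.0001
```

Emit:
jog_arm([
  {"xyz": [0,0,10]},
  {"xyz": [0,0,8]},
  {"xyz": [0,0,4]},
  {"xyz": [0,0,2]},
  {},
  {},
])

```text
t: 5.98
tool_pos: [0.513, -0.1841, 0.1218]
orientation: [-179.9, 0.0, 34.8]
contact_force: [-4.4, 0.6, 5.3]
width: -0.0001
grip_force: 2.3
```

To row units: 0.029 m is 29, 0.028 m is 28.

Emit:
jog_arm([
  {},
  {},
  {"xyz": [0,0,-10]},
  {"xyz": [0,0,-25]},
  {"xyz": [0,0,-20]},
  {},
  {"xyz": [-12,28,0]},
  {"xyz": [-12,29,0]},
  {},
  {},
])

```text
t: 6.82
tool_pos: [0.5263, -0.2459, 0.1771]
orientation: [180.0, 0.0, 34.7]
contact_force: [-0.2, -0.3, -0.8]
width: -0.0005
grip_force: 0.0
```

```bash
python3 - <<'E'
from h import *
s=bot.observe();c=bot.camera_info("wrist");cv2.imwrite("pics/w2.png",bot.snapshot("wrist")[:,:,::-1])
go(-.130,-.0205,.1235)
E
```

```text
t 6.87 tool [ 0.5264 -0.2446  0.1769] loc [-0.1306 -0.0205] shift [ 0.0006 -0.      0.0534] rotvec [-0.01  0.01  0.13] q [ -4.5  34.   34.6 102.9 -24.2  50.7 -14.1] F [-0.6  0.4 -1. ] w 0.0001
```

View pics/w2.png

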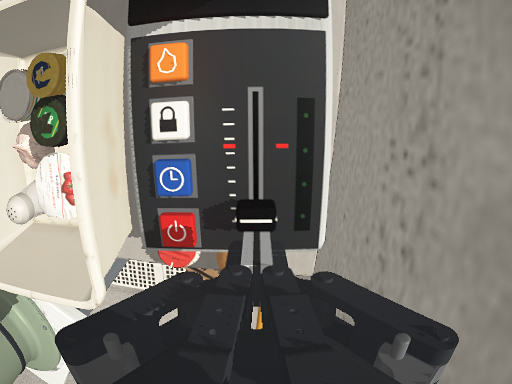

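The cap line is at (256,220), with the fingertips right over it; the dashes are at (229,146)/(282,146). The clock press was light at 5.3 N, so I'll repeat it more firmly, which is harmless at this stage.

To row units: -0.029 m is -29, 0.025 m is 25.

Emit:
jog_arm([
  {"xyz": [12.5,-29,0]},
  {"xyz": [12.5,-29,0]},
  {"xyz": [0,0,25]},
  {"xyz": [0,0,12]},
  {"xyz": [0,0,10]},
  {"xyz": [0,0,6]},
  {"xyz": [0,0,4]},
  {},
  {},
  {},
])

```text
t: 7.7
tool_pos: [0.5138, -0.1829, 0.1212]
orientation: [-179.9, -0.1, 34.7]
contact_force: [-9.9, 7.3, 27.8]
width: -0.0001
grip_force: 14.1
```

Fully down. Next I'll lift, return over the fader and open to 45 mm.

Emit:
jog_arm([
  {},
  {},
  {"xyz": [0,0,-15]},
  {"xyz": [0,0,-25]},
  {"xyz": [0,0,-18]},
  {},
  {"xyz": [-12,28.5,0]},
  {"xyz": [-12,29,0]},
  {},
  {},
  {},
], jaw=0.045)

```text
t: 8.62
tool_pos: [0.5267, -0.2437, 0.1776]
orientation: [-180.0, 0.0, 34.7]
contact_force: [-0.7, 0.8, -0.3]
width: 0.0455
grip_force: 0.0
```

```bash
python3 -c "
from h import *
go(-.130,-.0205,.124)"
```

```text
t 8.62 tool [ 0.5267 -0.2437  0.1776] loc [-0.1297 -0.02  ] shift [-0.0002  0.0005  0.0536] rotvec [-0.02  0.02  0.12] q [ -4.7  34.   34.7 102.9 -24.3  50.8 -14.2] F [-0.7  0.8 -0.3] w 0.0455
```

Emit:
jog_arm([
  {"xyz": [0,0,20]},
  {"xyz": [0,0,20]},
  {"xyz": [0,0,13.6]},
  {},
  {},
])

```text
t: 9.03
tool_pos: [0.5269, -0.2428, 0.1243]
orientation: [-180.0, 0.0, 34.8]
contact_force: [-0.0, 1.0, 0.6]
width: 0.045
grip_force: 0.0
```

Emit:
jog_arm([
  {},
  {},
  {},
  {},
  {},
  {},
], jaw=0.015, clamp_n=20)

```text
t: 9.53
tool_pos: [0.5283, -0.2443, 0.1258]
orientation: [179.8, -0.1, 34.8]
contact_force: [2.8, -5.8, 1.0]
width: 0.0252
grip_force: 24.2
```

```bash
python3 -c "
from h import *
go(-.086,-.0205,.124)"
```

```text
t 9.53 tool [ 0.5283 -0.2443  0.1258] loc [-0.1288 -0.0214] shift [ 0.0428 -0.0007  0.0019] rotvec [ 0.2  -0.09  0.18] q [ -2.7  37.8  31.9 104.9 -27.3  44.8 -11.7] F [ 2.8 -5.8  1. ] w 0.0252
```

Gripped, at a width of 25 mm. I'll slide it 43.5 mm along the slot, slowing at the end, and then look.

Emit:
jog_arm([
  {"xyz": [8,0,0]},
  {"xyz": [10,0,0]},
  {"xyz": [10,0,0]},
  {"xyz": [8,0,0]},
  {"xyz": [5,0,0]},
  {"xyz": [2.5,0,0]},
  {},
  {},
  {},
  {},
])

```text
t: 10.37
tool_pos: [0.5642, -0.2193, 0.1259]
orientation: [179.8, -0.1, 34.8]
contact_force: [4.7, -4.7, -0.4]
width: 0.0256
grip_force: 24.1
```

```bash
python3 - <<'E'
from h import *
cv2.imwrite("pics/t3.png",cv2.resize(bot.snapshot("wrist")[80:280,130:390,::-1],None,fx=3,fy=3))
go(-.086,-.0205,.124)
E
```

```text
t 10.42 tool [ 0.5642 -0.2193  0.1259] loc [-0.085  -0.0211] shift [-0.001  -0.0007  0.0019] rotvec [ 0.2  -0.11  0.19] q [ -5.5  39.7  32.  101.3 -27.6  46.8 -15.5] F [ 5.4 -4.5  0.9] w 0.0253
```

View pics/t3.png

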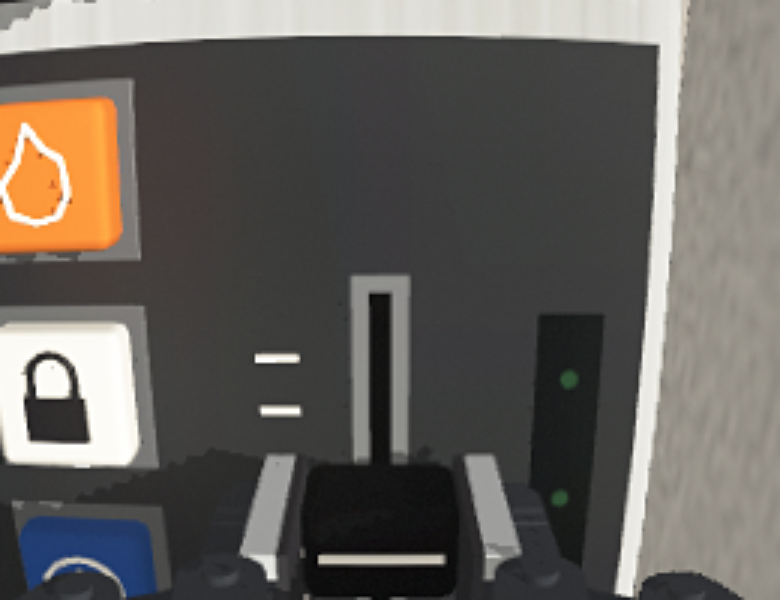

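The cap sits between the fingers, its line at full-image pixel (257,267), and the fingers hide the dashes. I'll release, lift straight up and measure.

```bash
python3 -c "
from h import *
print(L(watz(bot.camera_info('wrist'),(257.3,266.7),.145)))"
```

```text
[-0.087  -0.0207]
```

Emit:
jog_arm([
  {},
  {},
  {},
  {},
  {"xyz": [0,0,-20]},
  {"xyz": [0,0,-30]},
  {"xyz": [0,0,-20]},
  {"xyz": [-20,-20,0]},
  {"xyz": [-20,-20,0]},
  {},
  {},
], jaw=0.045)

```text
t: 11.33
tool_pos: [0.5065, -0.2081, 0.1949]
orientation: [-180.0, -0.0, 34.8]
contact_force: [0.7, 1.3, 0.3]
width: 0.0448
grip_force: 0.0
```

```bash
python3 - <<'E'
from h import *
go(-.066,.037,.145)
c=bot.camera_info("wrist");im=bot.snapshot("wrist")[:,:,::-1]
np.save("c.npy",c,allow_pickle=True)
cv2.imwrite("pics/w4.png",cv2.resize(im[80:270,130:390],None,fx=3,fy=3))
E
```

```text
t 11.33 tool [ 0.5065 -0.2081  0.1949] loc [-0.1262  0.0208] shift [ 0.0602 -0.016   0.05  ] rotvec [-0.01 -0.05  0.17] q [ -9.7  29.9  36.5 107.  -22.7  50.5 -17.4] F [0.7 1.3 0.3] w 0.0448
```

View pics/w4.png

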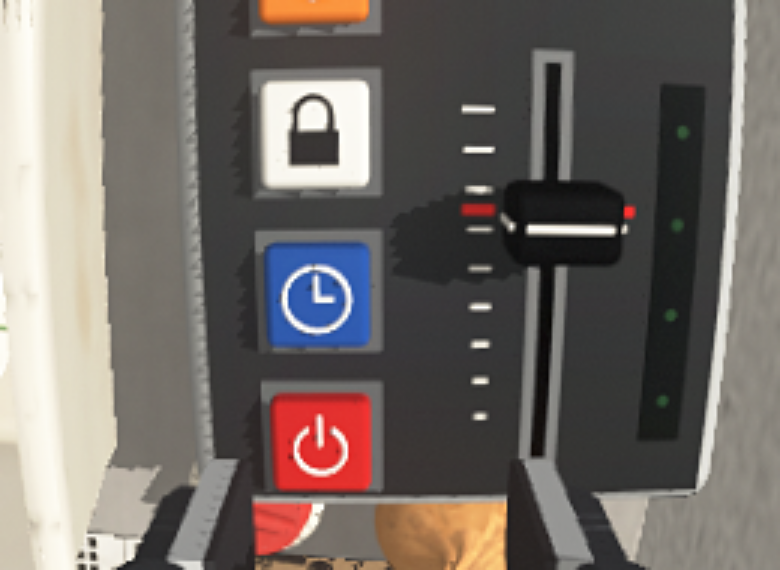

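The cap line is at full-image (320.3,156.7), with the dashes at (289.3,150) and (339.3,150.7). Next I'll compute the offset with their heights and close the fingers for the lock key.

```bash
python3 - <<'E'
from h import *
c=np.load("c.npy",allow_pickle=True).item()
for n,p,z in(("cap",(320.3,156.7),.145),("m1",(289.3,150),.118),("m2",(339.3,150.7),.118),("lock",(130+314/3,80+134/3),.1265)):print(n,L(watz(c,p,z)))
E
```

```text
cap [-0.0865 -0.0209]
m1 [-0.0864 -0.0028]
m2 [-0.0861 -0.0417]
lock [-0.0669  0.0373]
```

Emit:
jog_arm([
  {"xyz": [15,-4,0]},
  {"xyz": [15,-4,0]},
  {"xyz": [15,-4,0]},
  {"xyz": [15,-4,0]},
  {"xyz": [0,0,20]},
  {"xyz": [0,0,20]},
  {"xyz": [0,0,10]},
  {},
  {},
  {},
], jaw=0)

```text
t: 12.22
tool_pos: [0.5478, -0.1613, 0.1452]
orientation: [180.0, -0.0, 34.8]
contact_force: [0.9, 0.2, 0.6]
width: 0.0
grip_force: 0.0
```

```bash
python3 -c "
from h import *
go(-.066,.037,.1265)"
```

```text
t 12.22 tool [ 0.5478 -0.1613  0.1452] loc [-0.0655  0.0359] shift [-0.0005 -0.0011  0.0187] rotvec [ 0.04 -0.03  0.18] q [-12.5  35.6  33.4 105.8 -26.3  46.4 -20.7] F [0.9 0.2 0.6] w 0.0
```

The fader is within 1 mm of the mark. Press the lock key.

To row units: 0.01 m is 10, 0.008 m is 8.

Emit:
jog_arm([
  {"xyz": [-0.5,0,10]},
  {"xyz": [0,0,8]},
  {"xyz": [0,0,5]},
  {"xyz": [0,0,2]},
  {},
  {},
])

```text
t: 12.72
tool_pos: [0.5473, -0.1614, 0.121]
orientation: [-180.0, -0.1, 34.8]
contact_force: [-9.9, 5.0, 39.2]
width: -0.0001
grip_force: 20.0
```

Emit:
jog_arm([
  {"xyz": [0,0,-1]},
  {},
  {},
  {"xyz": [0,0,-20]},
  {"xyz": [0,0,-30]},
  {"xyz": [0,0,-30]},
  {"xyz": [-30,0,-10]},
  {"xyz": [-30,0,0]},
  {},
  {},
  {},
])

```text
t: 13.63
tool_pos: [0.4979, -0.1953, 0.2102]
orientation: [-180.0, -0.0, 34.8]
contact_force: [0.1, 1.2, -0.2]
width: 0.0006
grip_force: 0.0
```

```bash
python3 - <<'E'
from h import *
cv2.imwrite("pics/w5.png",bot.snapshot("wrist")[:,:,::-1])
E
```

```text
(no output)
```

View pics/w5.png

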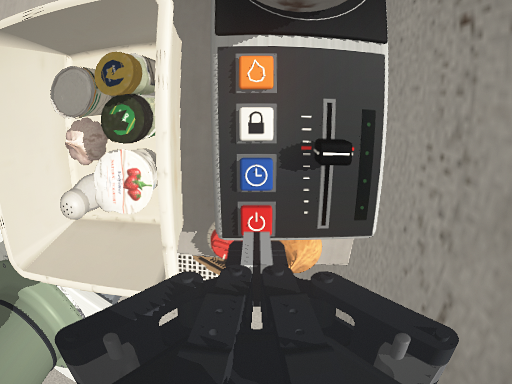

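All four keys are up, the cap line at (335,153) stands by the red dash (306,148), the jug is in place and the arm is clear.

```bash
python3 -c "
from plant import bot
print(bot.close_job())"
```

```text
the job is handed in; nothing more can be done
None
```

I pressed power and clock, slid the fader to within 1 mm of the red mark, pressed the padlock key, and handed the job in at about 14 s with the jug and flame key untouched; the clock key was pressed twice because the first press was light, and no verdict was returned.

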